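Close and lock the gearbox inspection cover

TASK

With the fingers shut, push the gearbox's sliding inspection cover fully home over its opening, then set the fingertips down into the slot of the round quarter-turn cam beside it and turn the cam counter-clockwise (seen from above) as far as it goes, so that its tongue locks behind the cover. Only push with the fingertips: grip and lift nothing, and leave the bearing ring, the gear and the bottle undisturbed. Finish clear of everything.

Things in the scene. Friction and masses are not known exactly. Their poses are not given: they have to be found in the camera images.
- housing: Green cast gearbox housing fixed on the bench, 250 x 250 mm, flat top deck 100 mm above the bench. Origin: centre of the underside. z up; its own +x is the direction in which the cover closes (roughly away from the robot), its own +y is the side on which the cam sits. The rectangular inspection opening is in the deck on the -y half.
- cover (a joint): Slide of the aluminium inspection cover, in m: 0 = home against its stop, grows as it is drawn back towards housing -x (up to 0.09). A slab 110 x 110 mm, 20 mm thick (a 70 mm square pad in its middle rises 3 mm more), captive on the deck: it only slides, taking about 4 N, and stays where left. Push its flat trailing face at mid width; bare deck lies behind it.
- cover_edge (a point): Middle of the top of the cover's trailing edge (the edge towards housing -x, the one to push), 120 mm above the bench; moves with the cover. Axes parallel to the housing's. With the cover home it lies at (0, -50) mm in the housing frame.
- cam (a joint): Angle of the steel cam, in rad, counter-clockwise from above: 0 = open (tongue points to housing -x, beside the cover's path), 1.571 = locked at its stop (tongue points to housing -y, right behind the cover's trailing face). Stays where left; turning takes about 0.12 N m (4 N at 30 mm from the axis). If the cover is not home the tongue jams against it part-way (0.55 to 1).
- cam_slot (a point): On the cam's upright axis, level with the head's top, 130 mm above the bench, at (-12, 58) mm in the housing frame. Turns with the cam: x along the slot towards the tongue, z up. The head is a 100 mm disc with a straight slot right across its middle, 36 mm wide, 20 mm deep, floor 110 mm above the bench, ends open. Push a slot wall sideways, off the axis (e.g. 34 mm out), to turn it.
- cam_tongue (a point): Tip of the cam's tongue, at its top, 109 mm above the bench. The tongue is 20 mm wide, 8 mm thick, sits below the slot floor under the slot's +x end and reaches 85 mm from the cam's axis, 35 mm beyond the disc. Turns with the cam.
- bearing: Steel bearing ring, 52 mm across, 16 mm high, standing loose on the deck in the far corner beyond the cam. Origin: centre of its underside. Leave alone.
- gear: Dark steel stepped gear, 84 mm across over the teeth, 60 mm high, loose on the bench beside the housing. Origin: centre of its underside. Leave alone.
- bottle: Clear plastic bottle, 62 mm across, 170 mm high, loose on the bench beside the housing. Origin: centre of its underside. Leave alone.

How it is judged:
By the outcome, as a careful person would: the job done as asked, in the order asked, and still so for the second after the job is handed in, with the robot touching nothing.
It also fails if it takes over 51 s, if anything falls off the work surface, if the arm or the gripper's body presses on something with over 40 N, if the wrist force passes 120 N, or if a joint passes its speed limit or range.

ROBOT

A 6-joint arm with a two-finger parallel gripper is mounted at the origin on the work surface. World frame = base frame: x ahead of the robot, y to its left, z up, the work surface at z = 0. Lengths are in m, angles in degrees, forces in N, time in s.
With the tool pointing down it reaches from about 0.25 to 0.725 m from the base axis. Payload 9.7 kg.
Tool frame: the origin (TCP) lies at the very end of the fingers, on their centre line; the grasp point (between the pads) lies 19 mm behind it; z points along the fingers, y is the line along which they close (so a half turn about z gives the same grasp; the last joint's range is limited). The gripper opens to 85 mm and grips with 20 to 120 N. Pads are 22 mm wide; open, the fingers measure 114 mm over their backs; the gripper's body (76 mm by 85 mm) begins 54 mm behind the grasp point. The pads swing forward as they close: fully open they stand 13 mm farther back than shut.
Start: joints at [-63.255, 4.979, 10.078, 95.1, 0, 90], TCP at [0.248, -0.491, 0.231] pointing down, gripper open.
Joint ranges: [-179.16, 179.16], [-48.56, 103.87], [-65.8, 70.77], [-126.05, 130.52], [-82.76, 87.17], [-180, 180]. Speed limits (degrees/s): [127.2, 127.2, 147.25, 180, 180, 180].

INTERFACE

Orientations are given as [roll, pitch, yaw] about the fixed x, y, z axes, in that order (R = Rz(yaw) Ry(pitch) Rx(roll)).
In Python, from workcell import bot gives the robot as it stands.
- The arm moves only by the tool arm_command, never from a script. Its argument "series" is a list of rows, each a list of 4 numbers: the shift along the tool's x, y, z in m, then the turn about the tool's z in rad. A call has exactly 5 rows; each row is the pose to reach, as a shift and turn from the pose commanded when the call began, along the tool's axes at that moment; what a row does not reach only later rows make up. A row lasts 1/10 s, in which the tool goes at most 50 mm and 8.59 degrees, less where a joint would pass 70% of its speed; a pose out of reach is approached as far as the arm can. A call with a gripper value outside its range is refused whole. "hand" is the finger opening in m, from 0 to 0.0854, set as the call begins (left out, the last holds). The fingers move at their own pace and stop on an object; "grip_force" is the grip in N (left out, the last holds). Time passes only in rows, so rows that repeat a pose let the fingers close, or fill a call up. It gives the time, the measured TCP pose, the force, the opening and the grip force at its end, in the units of the state.
- bot.get_obs(): the state, without advancing time (a new reading comes with each control period).
- bot.camera(name): name is "scene" or "side" or "wrist"; returns a dict with "color" (384x512x3 uint8, blue, green, red), "camera_matrix" (3x3 intrinsics, pixels), "xyz" and "orientation" of the camera in the world; the wrist camera has in their place "T_tool_cam" (4x4, takes a point from camera to tool coordinates, whose origin is the TCP and whose axes are the flange's). Camera axes: x right, y up, looking along -z (the intrinsics and any distortion apply to the point x, -y, -z); pixel columns grow to the right and rows downward; lengths in m; the calibration is good to about 2 mm. A picture is of the moment at which its call begins: read the wrist's pose just before it. There is no depth.
- bot.job_done(): hands the job in; it is judged then, once.
Trained networks look in the newest picture that a camera, given by its name, has taken for a name from the list of things; names that differ only in an ending like _2 or _b are one class to them, and where a whole thing is asked for, a point or a joint stands for the part that bears it (a point fixed in the world has none). Each returns a list of dicts, best first, with "confidence" (0 to 1); they miss things now and then, are a little off and sometimes report something else, mostly with a low value. They report only what shows in the picture. A call takes as long as a camera call.
- bot.find_in(camera, target): "location" ([column, row] in pixels, amid what is visible of it).
- bot.mark_of(camera, target): "location" ([column, row] in pixels: a listed point, or the origin of a listed thing).
The state is a dict: "time": time; "q": joint angles; "qd": joint speeds; "joint_efforts": joint torques, N m; "ee_pos": TCP position; "tcp_rot": TCP orientation; "wrist_force": force on the tool from outside, world axes, zero at the start; "torque": the same for the moment, N m; "opening": finger opening in m; "grasp_force": force on a finger pad.
Only numpy, scipy, OpenCV 4.12 (cv2) and the standard library are available. Lean on these libraries where they do the work, as an engineer would, in place of code of your own. Each camera call takes 0.05 s, during which the arm holds its last target. There are 200 camera calls.

## Working session

There is one attempt and no reset: what is moved stays moved. The work goes in short steps, Python scripts to look and compute and a tool call to move; the robot and the scene stay as the last step left them, time stands still between calls to the robot, and variables do not carry over. Pictures are saved under pics/ and viewed, at most 10 in all, crops included, and the job is handed in when it is done.

Besides the shell and the picture viewer there is one more tool, called after "Call:" as a command line: name --pt "numbers of a row" for each row, then --argument value for the rest. arm_command: Moves the arm, as the interface text tells. Its arguments: {"type":"object","properties":{"series":{"type":"array"},"hand":{"type":"number"},"grip_force":{"type":"number"}},"required":["series"]}

```bash
mkdir -p pics; cat > h.py <<'E'
import numpy as np, cv2
from scipy.spatial.transform import Rotation as R
from workcell import bot
def cam(name):
    o=bot.get_obs(); c=bot.camera(name)
    if name=="wrist":
        T=np.eye(4); T[:3,:3]=R.from_euler('xyz',o['tcp_rot'],degrees=True).as_matrix(); T[:3,3]=o['ee_pos']
        M=T@np.array(c['T_tool_cam']); c['R']=M[:3,:3]; c['p']=M[:3,3]
    else:
        c['R']=R.from_euler('xyz',c['orientation'],degrees=True).as_matrix() if np.size(c['orientation'])==3 else np.array(c['orientation']); c['p']=np.array(c['xyz'])
    return c
def ray(c,px):
    K=np.array(c['camera_matrix']); d=np.array(c.get('distortion',np.zeros(5)),float)
    u=cv2.undistortPoints(np.array([[px]],float),K,d)[0,0]
    return c['R']@np.array([u[0],-u[1],-1])
def at(c,px,z):
    v=ray(c,px); return c['p']+v*(z-c['p'][2])/v[2]
E
python3 - <<'E'
from h import *
o=bot.get_obs(); print(o)
for n in ("scene","side","wrist"):
    c=cam(n); cv2.imwrite(f'pics/{n}0.png',c['color']); print(n,{k:v for k,v in c.items() if k not in('color',)})
    for t,z in (("housing",0),("cover_edge",.12),("cam_slot",.13),("cam_tongue",.109),("bearing",.1),("gear",0),("bottle",0)):
        for m in bot.mark_of(n,t)[:2]: print(n,t,np.round(m['location'],1),round(m['confidence'],2),at(c,m['location'],z).round(4))
E
```

```text
{'time': 0.0, 'q': array([-6.32545273e+01,  5.01203600e+00,  1.00345246e+01,  9.50996251e+01,
       -1.48637690e-03,  9.00000691e+01]), 'qd': array([ 0.02957521, -0.0321119 ,  0.00818283, -0.15721639,  0.07915983,
       -0.00311714]), 'joint_efforts': array([-3.30603802e-05, -5.20389855e+01,  4.64800358e+01,  1.62167352e-02,
        4.97034171e-05,  1.57092677e-05]), 'ee_pos': array([ 0.24740597, -0.4909574 ,  0.23057472]), 'tcp_rot': array([-1.79922864e+02,  1.48646864e-03,  2.67454056e+01]), 'wrist_force': array([ 0.29917879, -0.50542369, -0.39271832]), 'torque': array([0.07300231, 0.03200852, 0.00343775]), 'grasp_force': 0.0, 'opening': 0.08513982389997718}
scene {'camera_matrix': array([[399.97600133,   0.        , 253.3940267 ],
       [  0.        , 399.97600133, 192.91725922],
       [  0.        ,   0.        ,   1.        ]]), 'xyz': array([1.01325625, 0.42196332, 0.85612811]), 'orientation': array([ 36.61218795,  -0.94029708, 132.53582836]), 'R': array([[-0.67596007, -0.58484976,  0.44836229],
       [ 0.7367555 , -0.54987162,  0.39348765],
       [ 0.01641054,  0.5963153
[... 1443 characters left out ...]

       [  0.        , 329.46842336, 195.1111781 ],
       [  0.        ,   0.        ,   1.        ]]), 'T_tool_cam': array([[-6.01528610e-04,  9.56250111e-01,  2.92549763e-01,
         7.47127581e-02],
       [ 9.99999602e-01,  3.82402144e-04,  8.06209090e-04,
        -1.82797870e-03],
       [ 6.59065875e-04,  2.92550132e-01, -9.56249960e-01,
        -1.42770713e-01],
       [ 0.00000000e+00,  0.00000000e+00,  0.00000000e+00,
         1.00000000e+00]]), 'R': array([[ 4.49562533e-01,  8.54076655e-01,  2.61623004e-01],
       [-8.93248618e-01,  4.30063885e-01,  1.30965499e-01],
       [-6.60030172e-04, -2.92571568e-01,  9.56243401e-01]]), 'p': array([ 0.31341574, -0.45587518,  0.37405559])}
```

View pics/scene0.png

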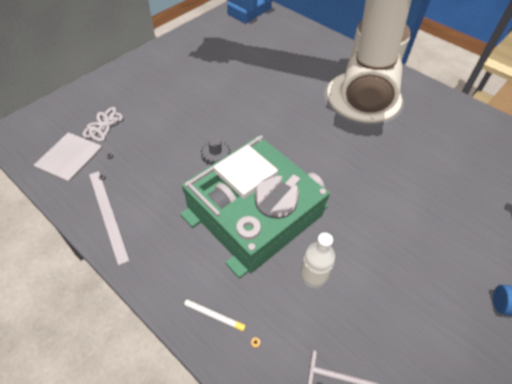

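View pics/side0.png

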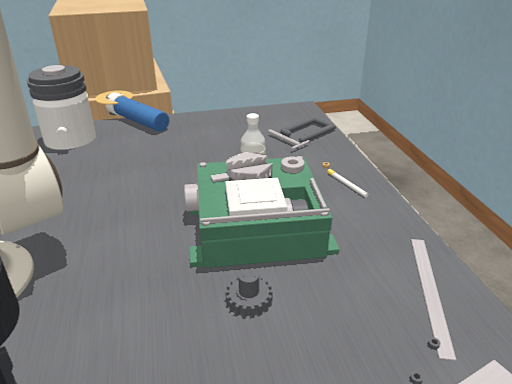

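The cover's drawn back towards the robot in both pictures (scene ~(245,168), side ~(255,195)). The cam is open with its tongue at scene (295,178). I'll bring the wrist camera over and shut the fingers on the way.

Call:
arm_command --pt "0.03 -0.02 -0.02 -0.1" --pt "0.065 -0.04 -0.04 -0.22" --pt "0.095 -0.06 -0.06 -0.34" --pt "0.13 -0.08 -0.07 -0.46" --pt "0.16 -0.1 -0.07 -0.58" --hand 0

```text
time: 1.7
ee_pos: [0.3464, -0.3287, 0.303]
tcp_rot: [179.8, 0.0, 60.3]
wrist_force: [-0.1, 0.2, 0.1]
opening: 0.0123
grasp_force: 0.0
```

Call:
arm_command --pt "0.04 0 0 -0.1" --pt "0.08 0 0 -0.2" --pt "0.12 0 0 -0.31" --pt "0.16 0 0 -0.42" --pt "0.2 0 0 -0.523"

```text
time: 2.2
ee_pos: [0.446, -0.1551, 0.3015]
tcp_rot: [180.0, 0.0, 90.2]
wrist_force: [0.5, 0.1, 0.8]
opening: -0.0002
grasp_force: 0.0
```

Call:
arm_command --pt "0.04 0.02 0 0" --pt "0.08 0.04 0 0" --pt "0.12 0.06 0 0" --pt "0.155 0.08 0 0" --pt "0.155 0.08 0 0"

```text
time: 2.7
ee_pos: [0.5271, 0.0019, 0.3002]
tcp_rot: [-179.9, -0.0, 90.2]
wrist_force: [0.1, -0.4, 0.3]
opening: 0.0
grasp_force: 0.0
```

```bash
python3 - <<'E'
from h import *
o=bot.get_obs(); print(o['q'].round(1),o['ee_pos'],o['tcp_rot'],o['opening'],o['wrist_force'])
n="wrist";c=cam(n); cv2.imwrite('pics/w1.png',c['color'])
for t,z in (("housing",0),("cover_edge",.12),("cam_slot",.13),("cam_tongue",.109),("bearing",.1)):
    for m in bot.mark_of(n,t)[:2]: print(n,t,np.round(m['location'],1),round(m['confidence'],2),at(c,m['location'],z).round(4))
import pickle; pickle.dump(c,open('w1.pkl','wb'))
E
```

```text
[  0.2   4.1  16.9 102.9   0.   90. ] [0.5271053  0.00188365 0.30021286] [-1.79944140e+02 -4.51385747e-02  9.01860871e+01] 4.344850583249905e-05 [ 0.06766826 -0.37760043  0.34691215]
wrist housing [293.6 119.8] 0.72 [0.5756 0.0469 0.    ]
wrist housing [409.1  58.1] 0.55 [0.7169 0.1224 0.    ]
wrist cover_edge [233.1 171.7] 0.93 [0.5035 0.0042 0.12  ]
wrist cam_slot [305.1  58.5] 0.97 [0.5694 0.1088 0.13  ]
wrist cam_tongue [213.2  74. ] 0.85 [0.4854 0.097  0.109 ]
wrist bearing [410.5  60.2] 0.93 [0.6755 0.1105 0.1   ]
```

View pics/w1.png

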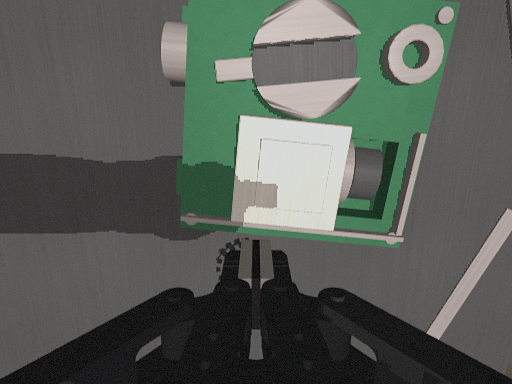

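```bash
python3 - <<'E'
from h import *
import pickle; c=pickle.load(open('w1.pkl','rb'))
P=lambda u,z: at(c,u,z)[:2]
ang=lambda a,b: np.degrees(np.arctan2(*(b-a)[::-1]))
a,b,d,e=[P(u,.12) for u in ((240,116),(232,222),(351,127),(338,231))]
print('corners',a,b,d,e,'widths',[np.linalg.norm(x-y) for x,y in ((a,b),(a,d),(b,e),(d,e))])
print('yaw',ang(a,d),ang(b,e),ang(b,a)-90,ang(e,d)-90,'rail',ang(P((190,217),.11),P((402,239),.11)),'slot', ang(np.array([.4854,.097]),np.array([.5694,.1088])))
s=np.array([.5694,.1088]);ed=(a+b)/2
for y in (-2,0,3,6,8):
    r=np.radians(y);M=np.array([[np.cos(r),-np.sin(r)],[np.sin(r),np.cos(r)]])
    print(y,'edge rel slot in housing',(M.T@(ed-s)).round(4),'housing',s-M@[-.012,.058])
E
```

```text
corners [0.51101133 0.05868844] [ 0.50140037 -0.04985768] [0.61787135 0.04865881] [ 0.61351678 -0.0596891 ] widths [np.float64(0.10897078410607643), np.float64(0.1073296594748067), np.float64(0.11254664523940959), np.float64(0.10843538117007946)]
yaw -5.361938496258126 -5.011410371231723 -5.0599279339109415 -2.3015116932711948 rail -6.15947858121203 slot 7.996367866580158
-2 edge rel slot in housing [-0.0595 -0.1065] housing [0.57936852 0.05041654]
0 edge rel slot in housing [-0.0632 -0.1044] housing [0.5814 0.0508]
3 edge rel slot in housing [-0.0686 -0.1009] housing [0.58441904 0.05150752]
6 edge rel slot in housing [-0.0738 -0.0972] housing [0.58739691 0.05237207]
8 edge rel slot in housing [-0.0771 -0.0946] housing [0.58935526 0.05303453]
```

Wrist picture: cover corners at (240,116), (232,222), (351,127), (338,231). Its size checks out at 108–112 mm square, the housing yaw is about −5°, and the slide is about 66 mm open. The cam slot is centred at (305,58) with its tongue tip at (216,71), so the cam stands at about 13°. The deck behind the cover is bare.

Call:
arm_command --pt "0.003 -0.03 0 0.05" --pt "0.006 -0.061 0.03 0.09" --pt "0.006 -0.061 0.07 0.09" --pt "0.006 -0.061 0.11 0.09" --pt "0.006 -0.061 0.15 0.09"

```text
time: 3.5
ee_pos: [0.4642, 0.0034, 0.1504]
tcp_rot: [179.9, -0.0, 84.7]
wrist_force: [0.7, -0.4, -0.9]
opening: -0.0
grasp_force: 0.0
```

Call:
arm_command --pt "0 0 0.015 0" --pt "0 0 0.03 0" --pt "0 0 0.042 0" --pt "0 0 0.042 0" --pt "0 0 0.042 0"

```text
time: 4.0
ee_pos: [0.4652, 0.0043, 0.1103]
tcp_rot: [179.9, -0.0, 84.8]
wrist_force: [-0.8, 0.4, 0.4]
opening: -0.0001
grasp_force: 0.0
```

```bash
python3 - <<'E'
from h import *
o=bot.get_obs(); print(o['q'].round(1),o['ee_pos'],o['tcp_rot'],o['wrist_force'])
c=cam('wrist');cv2.imwrite('pics/w2.png',c['color'])
m=bot.mark_of('wrist','cover_edge')
if m: print(m[0],at(c,m[0]['location'],.12))
E
```

```text
[  0.5  -7.4 -15.5  81.9   0.   95.7] [0.46515542 0.00426271 0.11027823] [ 1.79933535e+02 -7.00501475e-03  8.47831377e+01] [-0.77486813  0.42665937  0.44340621]
{'location': [348.2, 261.5], 'confidence': 0.75} [0.50616187 0.00483596 0.12      ]
```

View pics/w2.png

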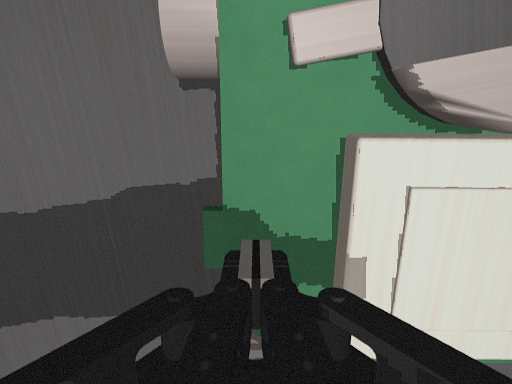

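The shut fingers stand on bare deck at (256,250), behind the cover's trailing edge at (345,200). Now I'll push along the tool's +y.

Call:
arm_command --pt "0.004 0.012 0.002 0" --pt "0.004 0.024 0.002 0" --pt "0.004 0.034 0.002 0" --pt "0.004 0.042 0.002 0" --pt "0.004 0.05 0.002 0"

```text
time: 4.6
ee_pos: [0.5153, 0.0036, 0.1075]
tcp_rot: [-180.0, -0.0, 84.8]
wrist_force: [-4.9, 1.7, 3.1]
opening: -0.0002
grasp_force: 2.1
```

Call:
arm_command --pt "0 0.008 0 0" --pt "0 0.016 0 0" --pt "0 0.024 0 0" --pt "0 0.03 0 0" --pt "0 0.035 0 0"

```text
time: 5.1
ee_pos: [0.5501, 0.0004, 0.1071]
tcp_rot: [-180.0, 0.0, 84.8]
wrist_force: [-4.2, -0.9, 2.8]
opening: -0.0002
grasp_force: 2.0
```

Call:
arm_command --pt "0 0.003 0 0" --pt "0 0.006 0 0" --pt "0 0.009 0 0" --pt "0 0.011 0 0" --pt "0 0.012 0 0"

```text
time: 5.6
ee_pos: [0.5605, -0.0006, 0.107]
tcp_rot: [-179.9, 0.0, 84.8]
wrist_force: [-12.4, -1.7, 5.0]
opening: -0.0002
grasp_force: 6.2
```

Call:
arm_command --pt "0 0.001 0 0" --pt "0 0.002 0 0" --pt "0 0.002 0 0" --pt "0 0.003 0 0" --pt "0 0.003 0 0"

```text
time: 6.1
ee_pos: [0.5608, -0.0006, 0.107]
tcp_rot: [-179.6, 0.0, 84.8]
wrist_force: [-24.2, -0.4, 10.5]
opening: 0.0001
grasp_force: 12.1
```

The cover is against its stop: force rose to 24 N with no further travel. I'll back off, rise and look at the cam.

Call:
arm_command --pt "0 -0.012 0 0" --pt "0 -0.025 -0.005 0" --pt "0 -0.025 -0.04 0" --pt "0.02 -0.025 -0.08 0" --pt "0.05 -0.02 -0.11 0"

```text
time: 6.6
ee_pos: [0.5497, 0.0507, 0.2202]
tcp_rot: [179.8, -0.0, 84.7]
wrist_force: [1.8, -0.5, 1.0]
opening: -0.0001
grasp_force: 0.0
```

Call:
arm_command --pt "0 0 0 0" --pt "0 0 0 0" --pt "0 0 0 0" --pt "0 0 0 0" --pt "0 0 0 0"

```text
time: 7.1
ee_pos: [0.5489, 0.0503, 0.2164]
tcp_rot: [-179.9, 0.0, 84.7]
wrist_force: [0.3, 1.0, -0.2]
opening: -0.0
grasp_force: 0.0
```

```bash
python3 - <<'E'
from h import *
import pickle
o=bot.get_obs(); print(o['ee_pos'],o['tcp_rot'],o['wrist_force'])
c=cam('wrist');cv2.imwrite('pics/w3.png',c['color']); pickle.dump(c,open('w3.pkl','wb'))
for t,z in (("cover_edge",.12),("cam_slot",.13),("cam_tongue",.109)):
    for m in bot.mark_of('wrist',t)[:2]: print(t,np.round(m['location'],1),round(m['confidence'],2),at(c,m['location'],z).round(4))
E
```

```text
[0.54888139 0.0502623  0.21644834] [-1.79929259e+02  1.24099554e-02  8.47428796e+01] [ 0.27875412  0.95324226 -0.23201493]
cover_edge [294.6 256.4] 0.96 [ 0.5746 -0.0007  0.12  ]
cam_slot [281.1 123. ] 0.78 [0.5704 0.1061 0.13  ]
cam_tongue [167.9 141.3] 0.8 [0.4856 0.0986 0.109 ]
```

View pics/w3.png

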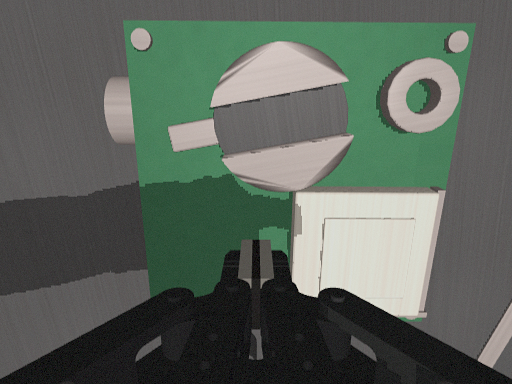

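The cover is home, with its trailing edge at column 293. The cam disc is centred near (282,117), and its slot walls run (213,106)–(348,81) and (222,158)–(353,135).

```bash
python3 - <<'E'
from h import *
import pickle; c=pickle.load(open('w3.pkl','rb'))
P=lambda u: at(c,u,.13)[:2]
a,b,d,e=[P(u) for u in ((213,106),(348,81),(222,158),(353,135))]
ang=lambda a,b: np.degrees(np.arctan2(*(b-a)[::-1]))
print(a,b,d,e,'ang',ang(a,b),ang(d,e))
n=(b-a)/np.linalg.norm(b-a);print('width',np.cross(n,d-a),np.cross(n,e-a))
pts=[P(u) for u in ((283,43),(285,192),(212,106),(220,158),(350,83),(353,137),(240,57),(330,180))]
(x,y),r=cv2.minEnclosingCircle(np.array(pts,np.float32));print('disc',x,y,r)
h=np.array([x,y]);mid=(a+b+d+e)/4;print('mid',mid)
for th in (8.,):
    u=-np.array([np.cos(np.radians(th)),np.sin(np.radians(th))]); print('entry34',np.array([.570,.1075])+.034*u)
E
```

```text
[0.52566224 0.1215103 ] [0.61612184 0.12908016] [0.52738345 0.0858769 ] [0.61917046 0.09348974] ang 4.783490768898136 4.74127166156741
width -0.03565281890726379 -0.03572068552899872
disc 0.5737432241439819 0.10591329634189606 0.051843609660863876
mid [0.57208449 0.10748928]
entry34 [0.53633089 0.10276811]<stdin>:7: DeprecationWarning: Arrays of 2-dimensional vectors are deprecated. Use arrays of 3-dimensional vectors instead. (deprecated in NumPy 2.0)
```

Call:
arm_command --pt "0.027 -0.009 0 -0.09" --pt "0.053 -0.017 0.01 -0.175" --pt "0.053 -0.017 0.04 -0.175" --pt "0.053 -0.017 0.067 -0.175" --pt "0.053 -0.017 0.067 -0.175"

```text
time: 7.8
ee_pos: [0.5353, 0.105, 0.1467]
tcp_rot: [-179.7, 0.0, 94.8]
wrist_force: [0.4, -0.2, 0.1]
opening: -0.0
grasp_force: 0.0
```

Call:
arm_command --pt "0 0 0.01 0" --pt "0 0 0.02 0" --pt "0 0 0.03 0" --pt "0 0 0.032 0" --pt "0 0 0.032 0"

```text
time: 8.3
ee_pos: [0.537, 0.105, 0.1181]
tcp_rot: [-180.0, 0.0, 94.8]
wrist_force: [0.3, 0.1, 0.5]
opening: -0.0001
grasp_force: 0.0
```

Call:
arm_command --pt "-0.006 0 0 0" --pt "-0.0113 0.001 0 -0.1" --pt "-0.0146 0.0023 0 -0.2" --pt "-0.0177 0.0039 0 -0.3" --pt "-0.0206 0.0058 0 -0.4"

```text
time: 8.8
ee_pos: [0.5444, 0.0849, 0.1188]
tcp_rot: [180.0, -0.0, 118.0]
wrist_force: [-3.2, 2.1, 0.3]
opening: 0.0001
grasp_force: 1.4
```

Call:
arm_command --pt "-0.0034 0.001 0 -0.1" --pt "-0.0066 0.0023 0 -0.2" --pt "-0.0097 0.0039 0 -0.3" --pt "-0.0126 0.0058 0 -0.4" --pt "-0.0153 0.008 0 -0.5"

```text
time: 9.3
ee_pos: [0.5585, 0.0748, 0.1187]
tcp_rot: [-180.0, -0.0, 146.6]
wrist_force: [-2.9, -0.3, 0.1]
opening: 0.0002
grasp_force: 1.5
```

Call:
arm_command --pt "-0.0034 0.001 0 -0.1" --pt "-0.0066 0.0023 0 -0.2" --pt "-0.0097 0.0039 0 -0.3" --pt "-0.0126 0.0058 0 -0.4" --pt "-0.0126 0.0058 0 -0.4"

```text
time: 9.8
ee_pos: [0.5728, 0.0727, 0.1187]
tcp_rot: [-180.0, 0.0, 169.4]
wrist_force: [-0.4, -0.5, -0.2]
opening: -0.0002
grasp_force: 0.0
```

Call:
arm_command --pt "-0.0034 0.001 0 -0.1" --pt "-0.005 0.001 0 -0.1" --pt "-0.0065 0.001 0 -0.1" --pt "-0.008 0.001 0 -0.1" --pt "-0.009 0.001 0 -0.1"

```text
time: 10.3
ee_pos: [0.5766, 0.073, 0.1185]
tcp_rot: [180.0, -0.6, 174.9]
wrist_force: [-33.2, 4.0, 14.0]
opening: 0.0002
grasp_force: 16.4
```

Call:
arm_command --pt "0.006 0 0 0" --pt "0.012 0 0 0" --pt "0.014 0 -0.01 0" --pt "0.014 0 -0.04 0" --pt "0.014 0 -0.08 0"

```text
time: 10.8
ee_pos: [0.5669, 0.0734, 0.1985]
tcp_rot: [-180.0, -0.1, 174.9]
wrist_force: [1.0, 0.9, -0.5]
opening: 0.0001
grasp_force: 0.0
```

Call:
arm_command --pt "0.02 0 -0.03 0" --pt "0.05 0 -0.06 0" --pt "0.08 0 -0.08 0" --pt "0.1 0 -0.1 0" --pt "0.1 0 -0.1 0"

```text
time: 11.3
ee_pos: [0.467, 0.0825, 0.303]
tcp_rot: [179.9, 0.4, 175.0]
wrist_force: [0.8, -0.7, -0.5]
opening: -0.0001
grasp_force: 0.0
```

```bash
python3 - <<'E'
from h import *
o=bot.get_obs(); print(o['ee_pos'],o['tcp_rot'],o['wrist_force'])
for n in ('wrist','side'):
    c=cam(n);cv2.imwrite(f'pics/{n}4.png',c['color'] if n=='wrist' else cv2.resize(c['color'][130:270,170:350],None,fx=4,fy=4))
    for t,z in (("cover_edge",.12),("cam_slot",.13),("cam_tongue",.109)):
        for m in bot.mark_of(n,t)[:1]: print(n,t,np.round(m['location'],1),round(m['confidence'],2),at(c,m['location'],z).round(4))
E
```

```text
[0.4670321  0.08249481 0.30296345] [179.89320832   0.38326561 174.98674531] [ 0.82841918 -0.6643744  -0.49130752]
wrist cover_edge [189.9 270.5] 0.91 [0.5733 0.0018 0.12  ]
wrist cam_slot [279.4 266. ] 0.94 [0.5709 0.1011 0.13  ]
wrist cam_tongue [210.3 258.6] 0.87 [0.5664 0.0242 0.109 ]
side cover_edge [262.4 189.1] 0.85 [0.5806 0.0092 0.12  ]
side cam_slot [253.5 162.7] 0.57 [0.5837 0.1035 0.13  ]
side cam_tongue [252.8 192.7] 0.86 [0.5626 0.0175 0.109 ]
```

View pics/wrist4.png

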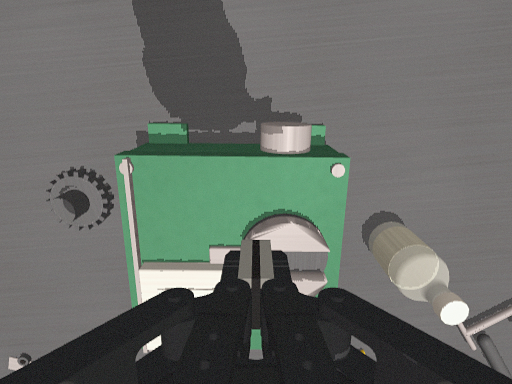

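View pics/side4.png

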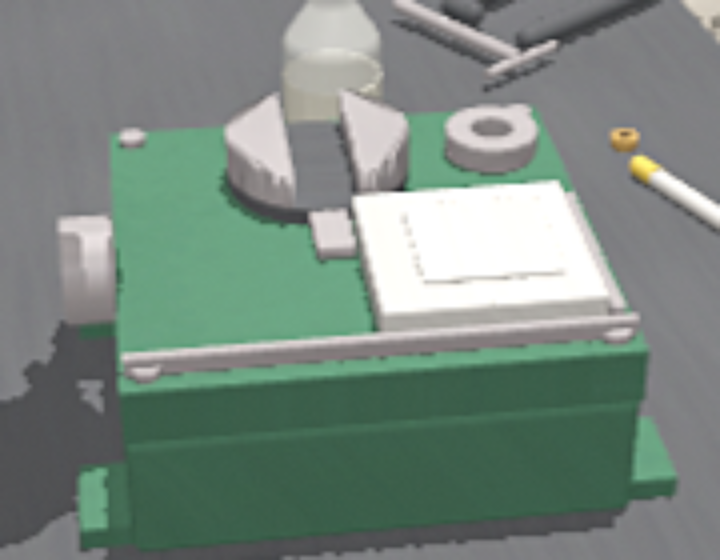

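The side crop shows the tongue at (333,235), square behind the cover's trailing face, with the cover home. The ring, gear and bottle are undisturbed, and the arm is clear.

```bash
python3 -c "
from workcell import bot
print(bot.job_done())"
```

```text
the job is handed in; nothing more can be done
None
```

The cover is fully home, the cam is turned to its stop with its tongue locked behind the cover, and the job is handed in with the arm clear and the ring, gear and bottle undisturbed.

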